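Clamp a tube rack in its slide track with the notched carriage

TASK

Lift the yellow release bar of the blue carriage and, holding it up, slide the carriage along the track so that it pushes the white tube rack against the sprung orange end stop until the stop's spring is about half compressed; then let the bar down and let go, so that it drops fully into the nearest notch and keeps the rack clamped. Move the rack only with the carriage, never crush it hard against the stop with the spring used up, keep the tubes upright in it, and leave the other things alone.

Things in the scene. Friction and masses are not known exactly. Their poses are not given: they have to be found in the camera images.
- track: Fixed aluminium slide track, 124 x 380 mm, plate top 6 mm over the bench. Origin under its centre, at bench height; +y runs along the track from the carriage to the rack and the end stop, z up. Along its +x side lies a ladder of 5 mm round rungs 10 mm apart; the gaps are the notches. The carriage starts in notch 0; 12 is the last. It has to travel 45 to 95 mm in all.
- lane_end (a point): Far (+y) end of the track's lane, 6 mm up. Short of it the sprung end stop is clamped, within a 50 mm range: its place is NOT measured and must be felt or seen. Its orange plunger (24 mm wide, 11 to 41 mm up) starts to give at 1.5 N and stiffens by 0.35 N/mm over 25 mm of travel (half way about 6 N, at the end 10 N); then it is rigid. The rack will bear up to 16 N.
- carriage: Blue carriage, 124 mm (x) by 64 mm (y), deck top 50 mm over the bench, sliding along the track's y only, friction about 1 N, travel 120 mm. Origin at bench height under the bar, axes as the track's. Its pushing nose (24 mm wide, 10 to 42 mm up) ends 55 mm ahead (+y) of its origin. It slides only while the release bar is held up; else it is locked in a notch, with about 0.5 mm play.
- bar_grip (a point): Centre of the yellow cross bar of the release bar, 96 mm above the bench when down: 84 mm long (along x of the track), 12 mm thick (y), 14 mm high, on two 8 mm steel legs 34 mm either side; 39 mm of free space below it down to the carriage deck. Pinch it across its 12 mm from above, between the legs. Axes as the track's.
- release_bar (a joint): Lift of the release bar over the carriage in m: 0 fully down in a notch, 0.014 fully up at its stop. Its catch pin is clear of the rungs above 0.010; resting on a rung it stays about 0.005 to 0.009 up. A spring pulls it down with 6 N at the bottom to 9 N at the top, and its weight adds 0.8 N. If it hangs on a rung, ease the carriage a few mm either way until it drops.
- rack: White five-place tube rack, 26 x 108 x 55 mm, long side along the track, standing loose in the track's 30 mm wide lane (floor 6 mm above the bench), origin at the centre of its underside. At the start its near end is 15 to 30 mm ahead of the carriage's nose and its far end short of the end stop.
- tube_1: Tube with magenta cap, 17 x 100 mm, standing loose in the middle place of the rack; origin at its foot.
- tube_2: Tube with magenta cap, 17 x 100 mm, standing loose in the far (+y) place of the rack; origin at its foot.
- cup: Bystander: specimen tube with orange cap, 31 mm across, 74 mm high, standing beside the track; origin at its foot.
- vial: Bystander: vial with green cap, 22 mm across, 46 mm high, standing beside the track; origin at its foot.
- timer: Bystander: white timer with small display and buttons, 62 x 66 x 19 mm, lying near the front edge, off the carriage end of the track; origin under its centre.
There are look-alikes about, which are no part of the job. Leave any pink or red look-alike of the rack alone.

How it is judged (in metres and radians):
On the way, in this order (a step that is already met when the one before it is completed fails the run):
1. the release bar is lifted clear of the notches (value of joint release_bar above 0.0095 m), for 0.1 s.
2. with the bar held up the carriage has slid more than 25 mm towards the end stop (value of joint release_bar above 0.009 m and y of carriage in the frame of track above -0.105 m), for 0.1 s.
At the end, for the whole second after the job is handed in: The release bar is fully down in a notch (within 2 mm), the carriage presses the rack on the sprung end stop with 2 to 9.7 N (spring neither slack nor used up), the rack stands still and upright (0.1 rad) with both tubes standing in their places (0.25 rad), and the robot has let go (value of joint release_bar below 0.002 m and contact force between carriage and rack between 2 and 9.7 N and y of carriage in the frame of track above -0.105 m and linear speed of rack below 0.01 m/s and angle between rack's own z axis and vertical below 0.1 rad and angle between each of tube_1, tube_2's own z axis and vertical below 0.25 rad and distance between tube_1 and rack below 0.03 m and distance between tube_2 and rack below 0.06 m); the robot touches nothing.
It fails at once if the rack is squeezed with more than 16 N between carriage and end stop (contact force between carriage and rack above 16 N).
It fails at once if the robot pushes or holds the rack or a tube itself (contact force between any of the fingers, the arm and rack above 1 N or contact force between the fingers and tube_1 above 1 N or contact force between the fingers and tube_2 above 1 N).
It fails at once if a bystander is moved more than 15 mm (distance of any of cup, vial, timer from where it was at the start of the episode above 0.015 m).
It also fails if it takes over 51 s, if anything falls off the work surface, if the arm or the gripper's body presses on something with over 40 N, if the wrist force passes 120 N, or if a joint passes its speed limit or range.

ROBOT

A 6-joint arm with a two-finger parallel gripper is mounted at the origin on a cart in front of the work surface, level with it; the furniture and walls round the work are solid. World frame = base frame: x ahead of the robot, y to its left, z up, the work surface at z = 0. Lengths are in mm, angles in rad, forces in N, time in s.
With the tool pointing down it reaches from about 325 to 925 mm from the base axis. Payload 3.1 kg.
Tool frame: the origin (TCP) lies at the very end of the fingers, on their centre line; the grasp point (between the pads) lies 19 mm behind it; z points along the fingers, x is the direction in which the jaws open and shut, and the axes are right-handed (so a half turn about z gives the same grasp; the last joint's range is limited). The gripper opens to 85 mm and grips with 20 to 120 N. Pads are 22 mm wide; open, the fingers measure 114 mm over their backs; the gripper's body (76 mm by 85 mm) begins 54 mm behind the grasp point. The pads swing forward as they close: fully open they stand 13 mm farther back than shut.
Start: joints at [-1.243, 0.217, 1.613, -0, 1.311, -0.112], TCP at [266.121, -565.525, 231.3] pointing down, gripper open.
Joint ranges: [-2.75, 2.75], [-0.78, 2.1], [0.31, 2.55], [-1.13, 4.27], [0.13, 2.63], [-2.58, 2.58]. Speed limits (rad/s): [2.79, 2.79, 3.14, 3.14, 3.14, 3.14].

INTERFACE

Orientations are given as a rotation vector (axis times angle).
In Python, from station import ctrl gives the robot as it stands.
- The arm moves only by the tool play_rows, never from a script. Its argument "rows" is a list of rows, each an object with "jaw": the opening, from 0 (shut) to 1 (fully open); "slide": the shift along the tool's x, y, z as a fraction of full scale, a list of three; "spin": the turn about the tool's z as a fraction of full scale. A call has exactly 5 rows; each row shifts and turns the pose as measured when the row begins, along the tool's axes as they then stand; what a row does not reach is not made up. Full scale, the value 1, is 60 mm for a shift and 4 degrees for a turn. A row lasts 1/8 s, in which the tool goes at most 62.5 mm and 10.7 degrees, less where a joint would pass 70% of its speed; a pose out of reach is approached as far as the arm can. A call with a number of a shift or a turn outside -1 to 1 is refused whole. A call with a gripper value outside its range is refused whole. The fingers move at their own pace and stop on an object; "squeeze" is the grip in N (left out, the last holds). Time passes only in rows, so rows that do not move let the fingers close, or fill a call up. It gives the time, the measured TCP pose, the force and the opening at its end, in the units of the state.
- ctrl.observe(): the state, without advancing time (a new reading comes with each control period).
- ctrl.read_camera(name): name is "scene" or "top" or "wrist"; returns a dict with "frame" (480x640x3 uint8, red, green, blue), "K" (3x3 intrinsics, pixels), "k1" (the pictures are not rectified: a ray, as slopes to the right and down, at radius r is drawn at 1 + k1 r^2 times it, then the intrinsics apply), "R" (3x3) and "t" (3): a world point X has camera coordinates R X + t. Camera axes: x right, y down, z forward; pixel columns grow to the right and rows downward; lengths in mm; the calibration is good to about 2 mm. A picture is of the moment at which its call begins. There is no depth.
- ctrl.job_done(): hands the job in, once; it reports no verdict.
The state is a dict: "clock": time; "joint_positions": joint angles; "qd": joint speeds; "joint_efforts": joint torques, N m; "ee_pos": TCP position; "orientation": TCP orientation; "ft_force": force on the tool from outside, world axes, zero at the start; "ft_torque": the same for the moment, N m; "gripper_width": opening from 0.0 (shut) to 1.0 (fully open).
Only numpy, scipy, OpenCV 4.12 (cv2) and the standard library are available. Lean on these libraries where they do the work, as an engineer would, in place of code of your own. Each camera call takes 0.05 s, during which the arm holds its last target.

## Working session

There is one attempt and no reset: what is moved stays moved. The work goes in short steps, Python scripts to look and compute and a tool call to move; the robot and the scene stay as the last step left them, time stands still between calls to the robot, and variables do not carry over. Pictures are saved under pics/ and viewed, and the job is handed in when it is done.

Besides the shell and the picture viewer there is one more tool, called after ">>>" as name(argument=value, ...) on one line, values as JSON. play_rows: Moves the arm, as the interface text tells. Its arguments: {"type":"object","properties":{"rows":{"type":"array"},"squeeze":{"type":"number"}},"required":["rows"]}

```bash
mkdir -p pics; ls; python3 - <<'E'
from station import ctrl
import cv2
s=ctrl.observe()
for k,v in s.items(): print(k,v)
for n in ["scene","top","wrist"]:
    c=ctrl.read_camera(n)
    cv2.imwrite(f"pics/a_{n}.png",c["frame"][:,:,::-1])
    print(n,c["K"],c["k1"],c["R"],c["t"])
E
```

```text
pics
clock 0.0
joint_positions [-1.24319148e+00  2.17787304e-01  1.61495658e+00 -1.38546171e-05
  1.31129702e+00 -1.12211764e-01]
qd [ 0.00169923 -0.00126715  0.00020462 -0.00069144 -0.00072278  0.00109291]
joint_efforts [ 5.96608356e-05 -3.96843195e+01 -3.03851223e+01 -8.89222861e-05
  9.73905728e-03 -9.45296748e-07]
ee_pos [ 265.84956628 -564.72370533  229.93599686]
orientation [-2.65124355  1.68253551  0.00300758]
ft_force [0.13604935 0.75085085 0.54318996]
ft_torque [ 0.00927667 -0.00334896  0.04006869]
gripper_width 0.9935187121824532
scene [[502.70987784   0.         322.66081307]
 [  0.         502.70987784 242.58317022]
 [  0.           0.           1.        ]] -0.038020616293955194 [[-0.87128764 -0.49064423  0.01122864]
 [-0.26841821  0.45725417 -0.84786219]
 [ 0.41086435 -0.74174582 -0.53009775]] [423.20260715 262.89844706 868.42774422]
top [[469.71671558   0.         313.23422127]
 [  0.         469.71671558 245.88988347]
 [  0.           0.           1.        ]] -0.07702498069672696 [[-0.00314515 -0.99980696 -0.0193945 ]
 [-0.99628462  0.00480208 -0.08598779]
 [ 0.08606433  0.01905199 -0.9961074 ]] [ -70.64840872  550.27026059 1108.27083509]
wrist [[429.6156441    0.         319.45721108]
 [  0.         429.6156441  243.83191128]
 [  0.           0.           1.        ]] -0.09744878955848746 [[ 0.42607353 -0.90468745 -0.00140378]
 [-0.85472651 -0.40305136  0.32709662]
 [-0.296486   -0.13816736 -0.94498986]] [-622.01335567  -42.63376755  380.91324882]
```

View pics/a_scene.png

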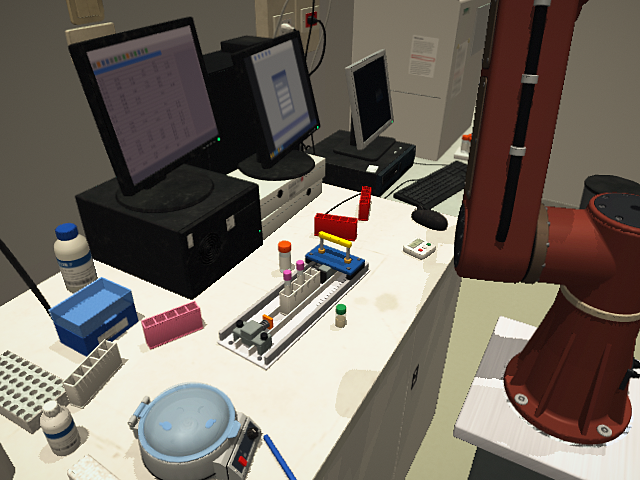

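View pics/a_top.png

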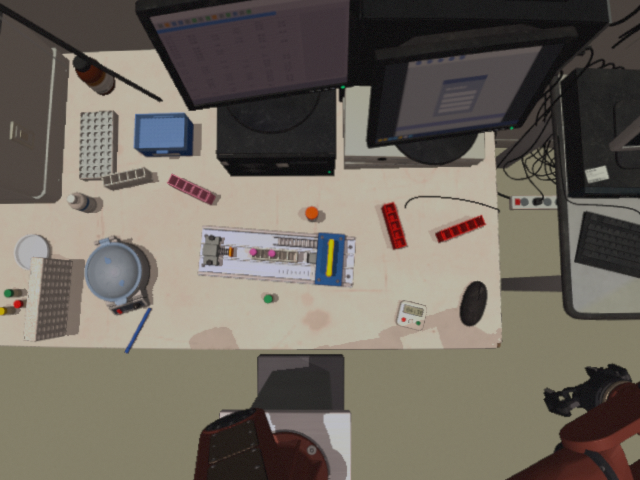

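View pics/a_wrist.png

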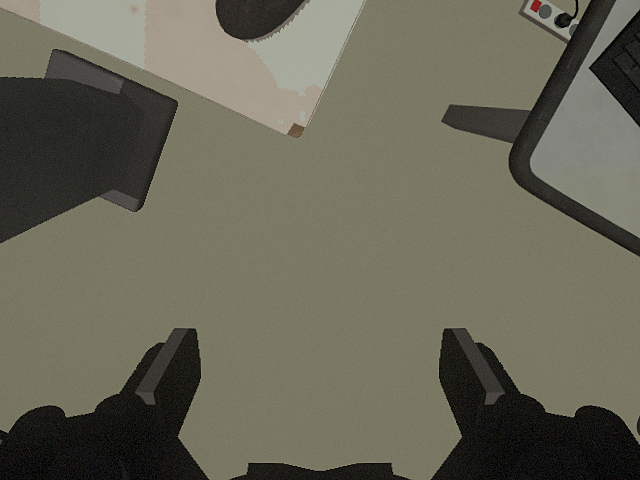

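The top view shows the blue carriage at (332,260) with its yellow bar at (331,258), the rack in the lane at about (290,256), and magenta caps at (253,252) and (272,253). The orange plunger is at (232,252). The look-alikes are a white rack at (127,178), a pink one at (191,188), and red ones at (395,226) and (460,229). The rack meant is the one in the track's lane. Next I'll zoom in and measure.

```bash
cat > h.py <<'E'
import numpy as np, cv2
from station import ctrl
from scipy.spatial.transform import Rotation as Ro
def und(c,uv):
    uv=np.atleast_2d(np.array(uv,float)); K=c["K"]
    return cv2.undistortPoints(uv[:,None],K,np.array([c["k1"],0,0,0.]),None,None)[:,0] if False else _u(c,uv)
def _u(c,uv):
    K=c["K"]; d=(uv-[K[0,2],K[1,2]])/[K[0,0],K[1,1]]; x=d.copy()
    for _ in range(10): x=d/(1+c["k1"]*(x**2).sum(1,keepdims=True))
    return x
def ray(c,uv):
    x=_u(c,np.atleast_2d(np.array(uv,float))); d=np.c_[x,np.ones(len(x))]@c["R"]
    return -c["R"].T@c["t"], d/np.linalg.norm(d,axis=1,keepdims=True)
def onz(c,uv,z):
    o,d=ray(c,uv); return o+d*((z-o[2])/d[:,2])[:,None]
def tri(c1,u1,c2,u2):
    o1,d1=ray(c1,u1);o2,d2=ray(c2,u2);d1,d2=d1[0],d2[0]
    s=np.linalg.lstsq(np.c_[d1,-d2],o2-o1,rcond=None)[0]
    p,q=o1+s[0]*d1,o2+s[1]*d2
    return (p+q)/2,np.linalg.norm(p-q)
def proj(c,X):
    X=np.atleast_2d(X)@c["R"].T+c["t"]; x=X[:,:2]/X[:,2:]; x=x*(1+c["k1"]*(x**2).sum(1,keepdims=True))
    return x*[c["K"][0,0],c["K"][1,1]]+c["K"][:2,2]
def mask(c,lo,hi):
    h=cv2.cvtColor(c["frame"],cv2.COLOR_RGB2HSV); return cv2.inRange(h,np.array(lo),np.array(hi))
def blobs(m,mn=6):
    n,l,st,ce=cv2.connectedComponentsWithStats(m)
    return [(ce[i].round(1),st[i]) for i in range(1,n) if st[i,4]>=mn],l
E
python3 - <<'E'
from h import *
T=ctrl.read_camera("top");S=ctrl.read_camera("scene")
for n,c,box in(("top",T,(180,190,380,320)),("scene",S,(200,210,400,380))):
    f=c["frame"][box[1]:box[3],box[0]:box[2],::-1]; cv2.imwrite(f"pics/b_{n}.png",cv2.resize(f,None,fx=4 if n=="top" else 3.5,fy=4 if n=="top" else 3.5,interpolation=cv2.INTER_CUBIC))
    for nm,lo,hi in(("yel",(22,120,100),(35,255,255)),("mag",(140,90,90),(170,255,255)),("or",(5,170,120),(18,255,255)),("grn",(60,120,40),(85,255,255)),("blue",(100,140,40),(120,255,255))):
        m=mask(c,lo,hi); bs,l=blobs(m)
        print(n,nm,[(b[0].tolist(),b[1].tolist()) for b in bs])
        if nm in("yel","blue"):
            for b in bs:
                x0,y0,w,hh,a=b[1]
                if box[0]<b[0][0]<box[2] and box[1]<b[0][1]<box[3] and a>30:
                    sub=np.zeros_like(m); sub[y0:y0+hh,x0:x0+w]=m[y0:y0+hh,x0:x0+w]
                    r=cv2.minAreaRect(cv2.findNonZero(sub)); print(r); bx=cv2.boxPoints(r)
                    if n=="top": print(onz(c,bx,103 if nm=="yel" else 50).round(1).tolist(), onz(c,[r[0]],103 if nm=="yel" else 50).round(1))
E
```

```text
top yel [([329.8, 257.4], [326, 239, 8, 38, 198]), ([1.8, 310.6], [0, 307, 5, 8, 35])]
((329.7605895996094, 257.4822692871094), (5.503440856933594, 37.194393157958984), 4.236394882202148)
[[476.1, -101.8, 103.0], [559.0, -108.4, 103.0], [558.0, -120.6, 103.0], [475.1, -114.0, 103.0]] [[ 516.9 -111.2  103. ]]
top mag [([253.0, 251.8], [250, 249, 7, 7, 41]), ([271.3, 253.0], [268, 250, 8, 7, 45])]
top or [([311.4, 212.7], [306, 207, 12, 12, 118]), ([229.9, 251.2], [229, 248, 3, 8, 17])]
top grn [([342.4, 86.4], [340, 85, 6, 4, 17]), ([511.5, 127.4], [510, 126, 4, 4, 11]), ([329.0, 171.5], [328, 170, 3, 4, 8]), ([8.2, 292.8], [5, 290, 8, 7, 45]), ([267.8, 298.6], [264, 295, 8, 8, 45])]
top blue [([188.2, 140.1], [179, 120, 14, 35, 167]), ([174.5, 151.0], [172, 151, 6, 1, 6]), ([147.1, 152.9], [143, 152, 8, 3, 20]), ([329.3, 259.6], [315, 234, 29, 51, 916]), ([137.5, 330.2], [126, 309, 24, 43, 96])]
((329.35784912109375, 258.9898376464844), (25.50644302368164, 50.22917175292969), 4.085616588592529)
[[460.3, -76.8, 50.0], [578.0, -85.7, 50.0], [573.4, -145.5, 50.0], [455.9, -136.2, 50.0]]
[... 767 characters left out ...]
 7, 9])]
scene grn [([317.5, 127.0], [317, 126, 2, 3, 6]), ([218.1, 138.6], [217, 137, 3, 4, 11]), ([428.4, 243.8], [427, 243, 4, 3, 8]), ([340.5, 308.7], [336, 304, 10, 11, 90])]
scene blue [([125.3, 63.0], [93, 51, 68, 24, 231]), ([284.2, 146.3], [282, 143, 7, 7, 15]), ([275.5, 152.4], [274, 150, 4, 6, 14]), ([66.2, 231.4], [55, 223, 23, 18, 318]), ([334.7, 259.4], [306, 244, 59, 31, 810]), ([77.8, 260.6], [57, 251, 34, 16, 163]), ([93.1, 315.7], [50, 277, 88, 79, 2269]), ([76.1, 323.8], [73, 322, 7, 4, 9]), ([61.0, 432.2], [45, 422, 29, 17, 129]), ([279.0, 457.8], [264, 435, 32, 45, 281])]
((334.34246826171875, 258.75341796875), (56.41383361816406, 19.428829193115234), 20.556045532226562)
```

View pics/b_top.png

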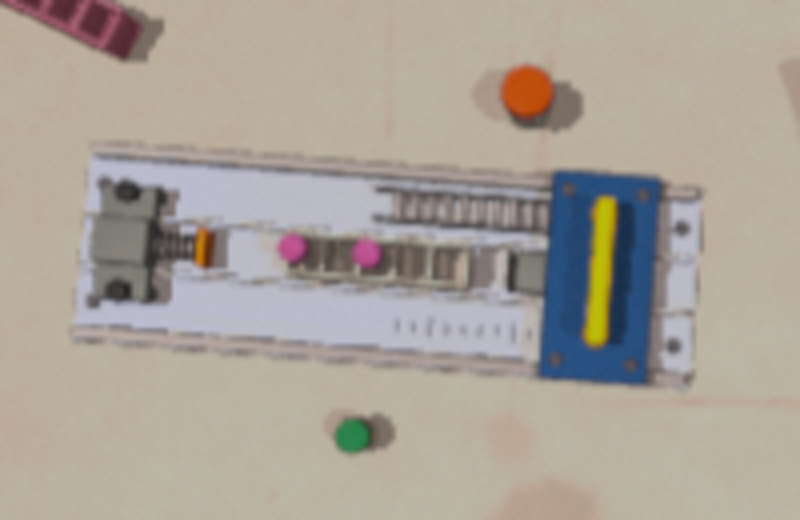

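View pics/b_scene.png

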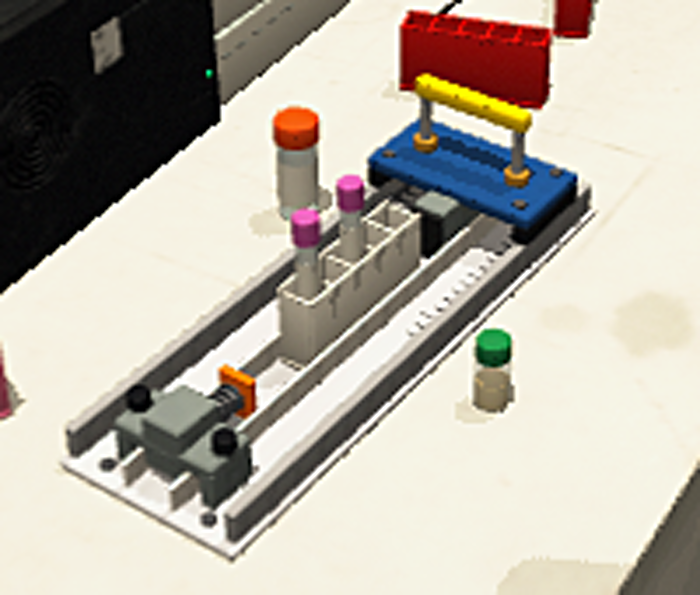

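```bash
python3 - <<'E'
from h import *
T=ctrl.read_camera("top");S=ctrl.read_camera("scene")
o=np.array([517,-111.]); 
# two bar ends per view (blob min-area long-axis ends)
def ends(c):
    m=mask(c,(22,120,100),(35,255,255)); b,l=blobs(m,150); 
    k=l[int(b[0][1][1]+b[0][1][3]/2), :]; 
    r=cv2.minAreaRect(cv2.findNonZero(((l==l[tuple(np.array(b[0][0][::-1]).round().astype(int))])*255).astype('uint8')))
    return r
print(tri(T,[(330.2,257.9)],S,[(335.3,238.5)]))
ay=np.array([0.078,0.997]);
# track plate long edges in the top view: fit yaw from the ladder/rail: corners zoomed /4+180,/4+190
e=onz(T,[(90/4+180,146/4+190),(702/4+180,186/4+190),(72/4+180,340/4+190),(690/4+180,386/4+190)],18)
print("rail ends",e.round(1).tolist()); 
for i in(0,2): d=e[i]-e[i+1]; print("yaw of +y axis vs world y deg",np.degrees(np.arctan2(d[0],d[1])))
def s(p): return ((p[:,:2]-o)@ay).round(1), ((p[:,:2]-o)@np.array([ay[1],-ay[0]])).round(1)
print("plunger front", s(onz(T,[(233.3,251.5)],41)), s(onz(T,[(229.2,251)],41)))
print("rack near top", s(onz(T,[(470/4+180,268/4+190)],61)))
print("caps", s(onz(T,[(253.5,252.3),(271.8,253.5)],107)))
print("nose", s(onz(T,[(507/4+180,270/4+190)],42)))
p,r=tri(T,[(253.5,252.3)],S,[(286.7,271.5)]);print(p,r)
p,r=tri(T,[(231.3,251.5)],S,[(268,317)]);print("pl",p,r,s(p[None]))
st=ctrl.observe(); R=Ro.from_rotvec(st["orientation"]).as_matrix(); print(R.round(3))
tx=R[:2,0]; print("tool x yaw",np.degrees(np.arctan2(tx[1],tx[0])))
E
```

```text
(array([ 517.04736115, -111.93718887,   96.60259183]), np.float64(1.4761887016655648))
rail ends [[599.4, 198.5, 18.0], [572.7, -175.1, 18.0], [480.8, 207.5, 18.0], [452.1, -166.7, 18.0]]
yaw of +y axis vs world y deg 4.083067523913445
yaw of +y axis vs world y deg 4.375604389316945
plunger front (array([229.]), array([1.1])) (array([238.9]), array([1.5]))
rack near top (array([74.2]), array([-1.8]))
caps (array([170.5, 129.4]), array([-1.3, -1. ]))
nose (array([53.4]), array([-0.3]))
[531.18572206  60.3135172  107.20516452] 5.0094528474639874
pl [537.4362993  123.71656904  35.36035643] 2.4002304249635795 (array([235.6]), array([2.1]))
[[ 0.426 -0.905 -0.   ]
 [-0.905 -0.426  0.001]
 [-0.001 -0.    -1.   ]]
tool x yaw -64.80281068692432
```

>>> play_rows(rows=[{"jaw":1,"slide":[0,0,0],"spin":1},{"jaw":1,"slide":[0,0,0],"spin":1},{"jaw":1,"slide":[0,0,0],"spin":1},{"jaw":1,"slide":[0,0,0],"spin":1},{"jaw":1,"slide":[0,0,0],"spin":1}], squeeze=40)

```text
clock: 0.98
ee_pos: [266.0, -565.2, 230.7]
orientation: [-2.307, 2.131, 0.001]
ft_force: [0.4, 0.8, 0.3]
gripper_width: 0.997
```

```bash
cat > st.py <<'E'
from h import *
import sys
g=np.array([float(v) for v in sys.argv[1:4]])
s=ctrl.observe(); R=Ro.from_rotvec(s["orientation"]).as_matrix()
print("t",s["clock"],"tcp",s["ee_pos"].round(1),"yaw",np.degrees(np.arctan2(R[1,0],R[0,0])).round(2),"F",np.round(s["ft_force"],2),"w",round(s["gripper_width"],3),"tilt",np.degrees(np.arccos(-R[2,2])).round(2),'j6',round(s["joint_positions"][5],2))
d=R.T@(g-s["ee_pos"]); print("to go, tool mm",d.round(1),"fs",(d/60).round(3))
E
python3 st.py 517 -111.5 140
```

```text
t 0.975 tcp [ 266.  -565.2  230.7] yaw -85.46 F [0.41 0.84 0.27] w 0.997 tilt 0.06 j6 0.25
to go, tool mm [-432.3 -286.2   91.1] fs [-7.205 -4.77   1.518]
```

>>> play_rows(rows=[{"jaw":1,"slide":[-0.7,-0.55,0],"spin":1},{"jaw":1,"slide":[-0.7,-0.55,0],"spin":1},{"jaw":1,"slide":[-0.75,-0.5,0],"spin":0.2},{"jaw":1,"slide":[-0.75,-0.45,0],"spin":0},{"jaw":1,"slide":[-0.75,-0.45,0],"spin":0}])

```text
clock: 1.6
ee_pos: [424.8, -348.4, 231.2]
orientation: [2.121, -2.317, 0.004]
ft_force: [1.1, -0.4, -0.5]
gripper_width: 1.001
```

```bash
python3 st.py 517 -111.5 140
```

```text
t 1.6 tcp [ 424.8 -348.4  231.2] yaw -95.06 F [ 1.11 -0.37 -0.47] w 1.001 tilt 0.14 j6 0.84
to go, tool mm [-244.3  -70.8   90.8] fs [-4.072 -1.18   1.514]
```

>>> play_rows(rows=[{"jaw":1,"slide":[-0.85,-0.24,0],"spin":-0.2},{"jaw":1,"slide":[-0.85,-0.24,0],"spin":0},{"jaw":1,"slide":[-0.85,-0.24,0],"spin":0},{"jaw":1,"slide":[-0.85,-0.24,0.2],"spin":0},{"jaw":0.7,"slide":[-0.65,-0.24,0.3],"spin":0}])

```text
clock: 2.22
ee_pos: [520.5, -104.2, 203.7]
orientation: [-2.136, 2.298, -0.017]
ft_force: [0.2, 0.2, -0.1]
gripper_width: 0.815
```

```bash
python3 st.py 517 -111.5 140
```

```text
t 2.225 tcp [ 520.5 -104.2  203.7] yaw -94.19 F [ 0.15  0.16 -0.1 ] w 0.815 tilt 0.65 j6 1.32
to go, tool mm [ 7.3  3.6 63.7] fs [0.122 0.06  1.062]
```

>>> play_rows(rows=[{"jaw":0.6,"slide":[0.12,0.06,0.3],"spin":0},{"jaw":0.6,"slide":[0,0,0.3],"spin":0},{"jaw":0.6,"slide":[0,0,0.3],"spin":0},{"jaw":0.6,"slide":[0,0,0.15],"spin":0},{"jaw":0.6,"slide":[0,0,0],"spin":0}])

```text
clock: 2.85
ee_pos: [515.7, -111.3, 135.7]
orientation: [-2.138, 2.299, -0.013]
ft_force: [-0.6, -0.0, -0.7]
gripper_width: 0.599
```

```bash
python3 st.py 517 -111.5 78; python3 - <<'E'
from h import *
c=ctrl.read_camera("wrist"); cv2.imwrite("pics/c_wrist.png",c["frame"][:,:,::-1])
m=mask(c,(22,120,60),(35,255,255));b,l=blobs(m,100);print([(x[0].tolist(),x[1].tolist()) for x in b])
r=cv2.minAreaRect(cv2.findNonZero(m)); q=onz(c,cv2.boxPoints(r),103); print(r,q.round(1).tolist(),q.mean(0))
e=ctrl.read_camera("top"); cv2.imwrite("pics/c_top.png",cv2.resize(e["frame"][190:320,180:380,::-1],None,fx=4,fy=4))
E
```

```text
t 2.85 tcp [ 515.7 -111.3  135.7] yaw -94.14 F [-0.63 -0.05 -0.7 ] w 0.599 tilt 0.49 j6 1.3
to go, tool mm [-0.2 -0.9 57.7] fs [-0.003 -0.015  0.961]
[([316.2, 276.4], [303, 193, 28, 172, 4214])]
((316.5, 272.0), (184.0, 27.0), 90.0) [[566.9, -106.7, 103.0], [566.0, -117.8, 103.0], [477.2, -112.2, 103.0], [478.2, -99.2, 103.0]] [ 522.07221039 -108.95723333  103.        ]
```

View pics/c_wrist.png

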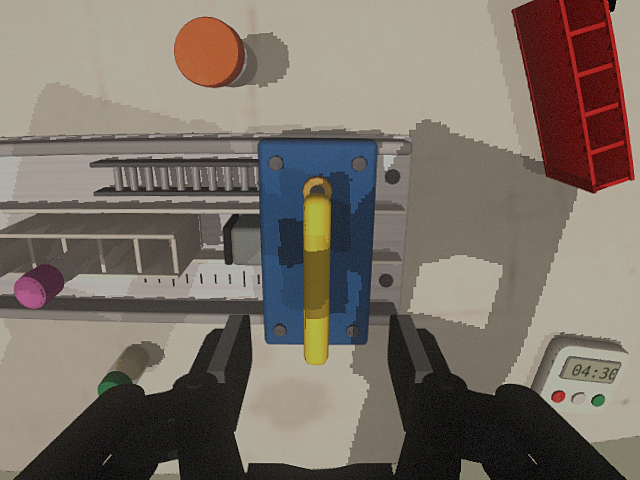

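The bar, at (316,276), is centred and aligned between the fingers at u of about 240 and 400. I'll descend and pinch.

>>> play_rows(rows=[{"jaw":0.6,"slide":[0,-0.02,0.3],"spin":0},{"jaw":0.6,"slide":[0,-0.02,0.3],"spin":0},{"jaw":0.6,"slide":[0,0,0.25],"spin":0},{"jaw":0.6,"slide":[0,0,0.1],"spin":0},{"jaw":0.6,"slide":[0,0,0],"spin":0}])

```text
clock: 3.58
ee_pos: [520.2, -112.1, 76.3]
orientation: [-2.138, 2.297, -0.017]
ft_force: [0.1, -0.7, 0.6]
gripper_width: 0.601
```

```bash
python3 st.py 517 -111.5 77; python3 - <<'E'
from h import *
c=ctrl.read_camera("wrist"); cv2.imwrite("pics/d_wrist.png",c["frame"][:,:,::-1])
E
```

```text
t 3.575 tcp [ 520.2 -112.1   76.3] yaw -94.12 F [ 0.07 -0.65  0.59] w 0.601 tilt 0.66 j6 1.3
to go, tool mm [-0.4  3.2 -0.7] fs [-0.007  0.053 -0.012]
```

View pics/d_wrist.png

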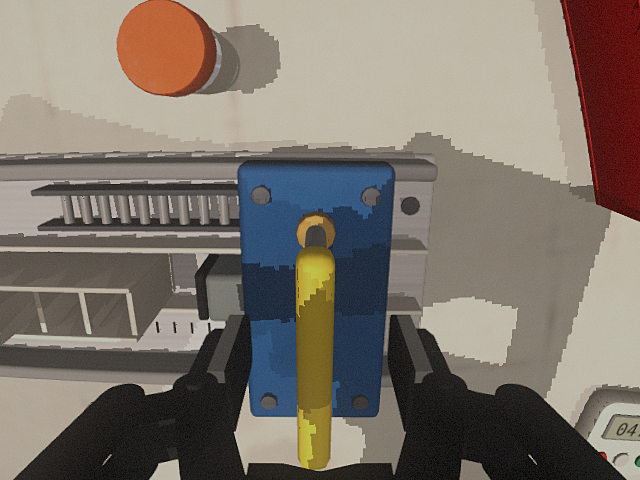

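>>> play_rows(rows=[{"jaw":0,"slide":[0,0.03,0],"spin":0},{"jaw":0,"slide":[0,0,0],"spin":0},{"jaw":0,"slide":[0,0,0],"spin":0},{"jaw":0,"slide":[0,0,0],"spin":0},{"jaw":0,"slide":[0,0,0],"spin":0}], squeeze=50)

```text
clock: 4.25
ee_pos: [519.3, -110.3, 77.9]
orientation: [-2.132, 2.296, -0.018]
ft_force: [1.0, 0.2, -2.1]
gripper_width: 0.13
```

```bash
python3 st.py 517 -111.5 77
```

```text
t 4.25 tcp [ 519.3 -110.3   77.9] yaw -94.25 F [ 0.99  0.21 -2.06] w 0.13 tilt 0.79 j6 1.3
to go, tool mm [1.4 2.2 0.8] fs [0.023 0.037 0.014]
```

>>> play_rows(rows=[{"jaw":0,"slide":[0,0,-0.06],"spin":0},{"jaw":0,"slide":[0,0,-0.06],"spin":0},{"jaw":0,"slide":[0,0,-0.05],"spin":0},{"jaw":0,"slide":[0,0,-0.03],"spin":0},{"jaw":0,"slide":[0,0,0],"spin":0}])

```text
clock: 4.88
ee_pos: [519.2, -110.3, 88.4]
orientation: [-2.13, 2.296, -0.019]
ft_force: [3.9, 0.1, -8.2]
gripper_width: 0.129
```

```bash
python3 st.py 517 -111.5 90.5; python3 - <<'E'
from h import *
c=ctrl.read_camera("scene"); cv2.imwrite("pics/e_s.png",cv2.resize(c["frame"][210:380,200:400,::-1],None,fx=3.5,fy=3.5,interpolation=cv2.INTER_CUBIC))
E
```

```text
t 4.875 tcp [ 519.2 -110.3   88.4] yaw -94.3 F [ 3.86  0.1  -8.24] w 0.129 tilt 0.87 j6 1.3
to go, tool mm [ 1.4  2.1 -2.1] fs [ 0.023  0.035 -0.035]
```

View pics/e_s.png

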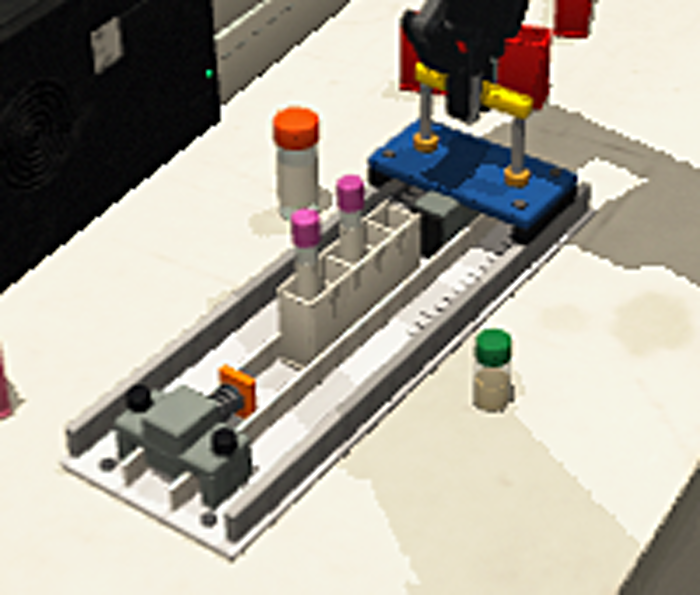

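>>> play_rows(rows=[{"jaw":0,"slide":[0,0,-0.04],"spin":0},{"jaw":0,"slide":[0,0,-0.01],"spin":0},{"jaw":0,"slide":[0,0,0],"spin":0},{"jaw":0,"slide":[-0.02,0,0],"spin":0},{"jaw":0,"slide":[-0.05,0,0],"spin":0}])

```text
clock: 5.55
ee_pos: [519.5, -106.7, 91.2]
orientation: [-2.131, 2.297, -0.021]
ft_force: [4.5, -1.5, -10.5]
gripper_width: 0.129
```

```bash
python3 st.py 519.4 -110.3 90.5
```

```text
t 5.55 tcp [ 519.5 -106.7   91.2] yaw -94.31 F [  4.45  -1.53 -10.47] w 0.129 tilt 0.89 j6 1.31
to go, tool mm [ 3.6 -0.2  0.7] fs [ 0.059 -0.003  0.011]
```

>>> play_rows(rows=[{"jaw":0,"slide":[-0.1,0,0],"spin":0},{"jaw":0,"slide":[-0.1,0,0],"spin":0},{"jaw":0,"slide":[-0.08,0,0],"spin":0},{"jaw":0,"slide":[-0.08,0,0],"spin":0},{"jaw":0,"slide":[-0.1,0,0],"spin":0}])

```text
clock: 6.18
ee_pos: [521.9, -77.9, 91.2]
orientation: [-2.131, 2.297, -0.023]
ft_force: [4.6, -2.2, -9.4]
gripper_width: 0.132
```

```bash
python3 st.py 519.3 -110.3 91
```

```text
t 6.175 tcp [521.9 -77.9  91.2] yaw -94.29 F [ 4.56 -2.2  -9.43] w 0.132 tilt 0.95 j6 1.37
to go, tool mm [32.5  0.2  0.4] fs [0.541 0.003 0.006]
```

>>> play_rows(rows=[{"jaw":0,"slide":[-0.09,0,0],"spin":0},{"jaw":0,"slide":[-0.09,0,0],"spin":0},{"jaw":0,"slide":[-0.09,0,0],"spin":0},{"jaw":0,"slide":[-0.07,0,0],"spin":0},{"jaw":0,"slide":[-0.05,0,0],"spin":0}])

```text
clock: 6.8
ee_pos: [523.9, -52.9, 91.2]
orientation: [-2.132, 2.297, -0.024]
ft_force: [3.8, -1.7, -9.5]
gripper_width: 0.127
```

```bash
python3 st.py 519.3 -110.3 91;  python3 - <<'E'
from h import *
c=ctrl.read_camera("scene"); cv2.imwrite("pics/f_s.png",cv2.resize(c["frame"][210:380,200:400,::-1],None,fx=3.5,fy=3.5,interpolation=cv2.INTER_CUBIC))
E
```

```text
t 6.8 tcp [523.9 -52.9  91.2] yaw -94.27 F [ 3.75 -1.69 -9.51] w 0.127 tilt 0.98 j6 1.41
to go, tool mm [57.6  0.4  0.5] fs [0.959 0.006 0.009]
```

View pics/f_s.png

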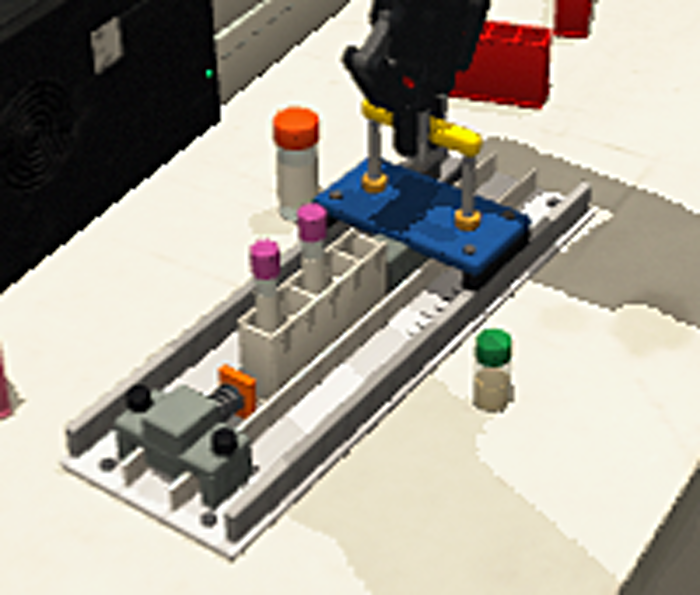

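The rack's far end, near (245,350), is still a few mm short of the plunger at (237,392). The tubes are upright. I'll creep forward and watch the force.

>>> play_rows(rows=[{"jaw":0,"slide":[-0.04,0,0],"spin":0},{"jaw":0,"slide":[-0.04,0,0],"spin":0},{"jaw":0,"slide":[-0.04,0,0],"spin":0},{"jaw":0,"slide":[-0.03,0,0],"spin":0},{"jaw":0,"slide":[-0.02,0,0],"spin":0}])

```text
clock: 7.48
ee_pos: [524.8, -42.2, 91.2]
orientation: [-2.132, 2.297, -0.024]
ft_force: [5.3, -2.8, -10.0]
gripper_width: 0.13
```

```bash
python3 st.py 519.3 -110.3 91;  python3 - <<'E'
from h import *
c=ctrl.read_camera("scene"); cv2.imwrite("pics/g_s.png",cv2.resize(c["frame"][260:360,210:330,::-1],None,fx=6,fy=6,interpolation=cv2.INTER_CUBIC))
E
```

```text
t 7.475 tcp [524.8 -42.2  91.2] yaw -94.28 F [  5.26  -2.84 -10.04] w 0.13 tilt 0.99 j6 1.43
to go, tool mm [68.3  0.4  0.6] fs [1.138 0.007 0.009]
```

View pics/g_s.png

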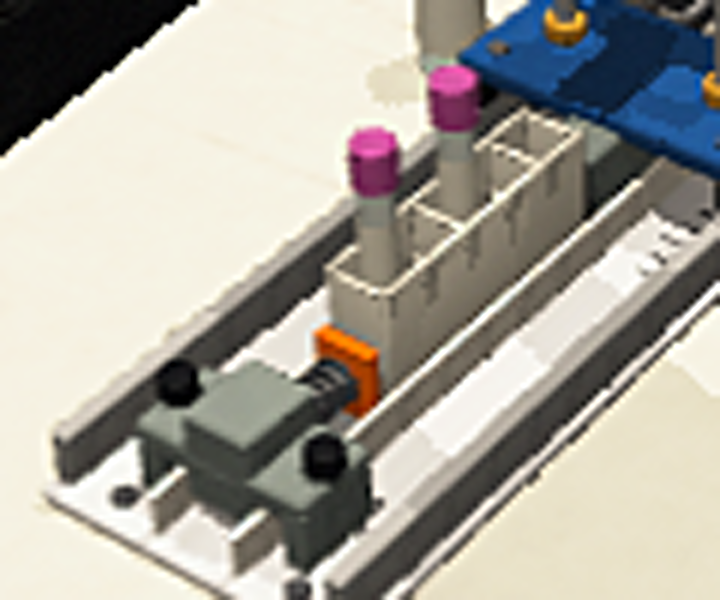

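```bash
cat > pl.py <<'E'
from h import *
for n,box in(("scene",(255,305,285,340)),("top",(215,240,245,265))):
    c=ctrl.read_camera(n); m=mask(c,(4,150,90),(19,255,255)); x0,y0,x1,y1=box
    q=np.zeros_like(m);q[y0:y1,x0:x1]=m[y0:y1,x0:x1]
    b,l=blobs(q,8); print(n,[(x[0].tolist(),x[1].tolist()) for x in b])
E
python3 pl.py
```

```text
scene [([268.3, 320.6], [263, 314, 10, 16, 78])]
top []
```

>>> play_rows(rows=[{"jaw":0,"slide":[-0.03,0,0],"spin":0},{"jaw":0,"slide":[-0.03,0,0],"spin":0},{"jaw":0,"slide":[-0.02,0,0],"spin":0},{"jaw":0,"slide":[-0.02,0,0],"spin":0},{"jaw":0,"slide":[-0.01,0,0],"spin":0}])

```text
clock: 8.25
ee_pos: [525.2, -37.3, 91.3]
orientation: [-2.135, 2.299, -0.028]
ft_force: [4.0, -4.4, -8.1]
gripper_width: 0.128
```

```bash
python3 st.py 519.3 -110.3 91;  python3 pl.py
```

```text
t 8.25 tcp [525.2 -37.3  91.3] yaw -94.24 F [ 4.03 -4.41 -8.13] w 0.128 tilt 1.07 j6 1.45
to go, tool mm [73.2  0.5  0.9] fs [1.221 0.009 0.015]
scene [([268.2, 321.1], [262, 315, 11, 15, 81])]
top [([242.7, 258.7], [240, 250, 5, 15, 46])]
```

```bash
python3 - <<'E'
from h import *
c=ctrl.read_camera("scene")
for d in(0,4,8,12.5): print(proj(c,[537+.078*d,121+.997*d,30]).round(1))
cv2.imwrite("pics/h_s.png",cv2.resize(c["frame"][260:360,210:330,::-1],None,fx=6,fy=6,interpolation=cv2.INTER_CUBIC))
E
```

```text
[[269.7 318.5]]
[[268.4 319.6]]
[[267.1 320.7]]
[[265.7 322. ]]
```

>>> play_rows(rows=[{"jaw":0,"slide":[-0.03,0,0],"spin":0},{"jaw":0,"slide":[-0.03,0,0],"spin":0},{"jaw":0,"slide":[-0.02,0,0],"spin":0},{"jaw":0,"slide":[-0.01,0,0],"spin":0},{"jaw":0,"slide":[0,0,0],"spin":0}])

```text
clock: 9.02
ee_pos: [525.4, -35.4, 91.4]
orientation: [2.137, -2.302, 0.035]
ft_force: [4.6, -1.4, -9.3]
gripper_width: 0.129
```

```bash
python3 st.py 519.3 -110.3 91;  python3 pl.py; python3 - <<'E'
from h import *
c=ctrl.read_camera("scene")
cv2.imwrite("pics/i_s.png",cv2.resize(c["frame"][260:360,210:330,::-1],None,fx=6,fy=6,interpolation=cv2.INTER_CUBIC))
E
```

```text
t 9.025 tcp [525.4 -35.4  91.4] yaw -94.25 F [ 4.58 -1.37 -9.25] w 0.129 tilt 1.27 j6 1.46
to go, tool mm [75.2  0.5  1.5] fs [1.253 0.008 0.025]
scene [([267.3, 321.7], [262, 315, 10, 16, 79])]
top [([241.8, 256.2], [238, 242, 7, 23, 96])]
```

View pics/i_s.png

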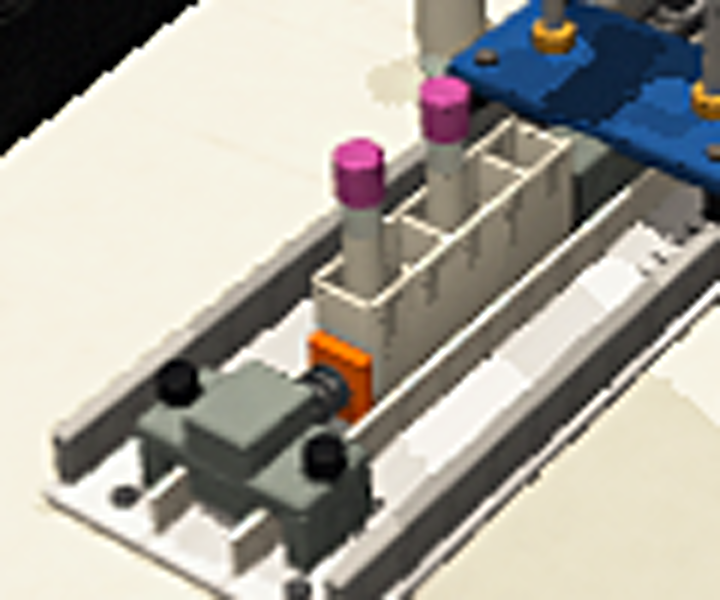

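>>> play_rows(rows=[{"jaw":0,"slide":[-0.04,0,0],"spin":0},{"jaw":0,"slide":[-0.04,0,0],"spin":0},{"jaw":0,"slide":[-0.04,0,0],"spin":0},{"jaw":0,"slide":[-0.03,0,0],"spin":0},{"jaw":0,"slide":[-0.02,0,0],"spin":0}])

```text
clock: 9.8
ee_pos: [525.7, -31.5, 91.4]
orientation: [2.132, -2.294, 0.047]
ft_force: [4.0, -7.0, -9.2]
gripper_width: 0.134
```

```bash
python3 st.py 519.3 -110.3 91;  python3 pl.py; python3 - <<'E'
from h import *
R=Ro.from_rotvec(ctrl.observe()["orientation"]).as_matrix(); print(R[:,2].round(4), R[:,0].round(4))
E
```

```text
t 9.8 tcp [525.7 -31.5  91.4] yaw -94.2 F [ 4.02 -6.97 -9.24] w 0.134 tilt 1.82 j6 1.48
to go, tool mm [79.   0.6  2.6] fs [1.317 0.011 0.043]
scene [([266.1, 322.5], [260, 316, 11, 16, 83])]
top [([238.9, 252.8], [232, 240, 13, 25, 193])]
[ 0.0133 -0.0287 -0.9995] [-0.0732 -0.9969  0.0277]
```

>>> play_rows(rows=[{"jaw":0,"slide":[-0.035,0,0],"spin":0},{"jaw":0,"slide":[-0.025,0,0.04],"spin":0},{"jaw":0,"slide":[-0.02,0,0.04],"spin":0},{"jaw":0,"slide":[-0.015,0,0.04],"spin":0},{"jaw":0,"slide":[-0.01,0,0.03],"spin":0}])

```text
clock: 10.52
ee_pos: [525.7, -31.1, 82.9]
orientation: [2.125, -2.289, 0.055]
ft_force: [3.5, -5.0, -7.7]
gripper_width: 0.132
```

```bash
python3 st.py 519.3 -110.3 77.9;  python3 pl.py
```

```text
t 10.525 tcp [525.7 -31.1  82.9] yaw -94.27 F [ 3.48 -4.95 -7.66] w 0.132 tilt 2.24 j6 1.5
to go, tool mm [79.2  0.6  7.9] fs [1.321 0.01  0.131]
scene [([266.0, 322.8], [260, 316, 11, 16, 81])]
top [([238.1, 252.4], [231, 240, 14, 25, 192])]
```

>>> play_rows(rows=[{"jaw":0,"slide":[-0.02,0,0.03],"spin":0},{"jaw":0,"slide":[-0.01,0,0.03],"spin":0},{"jaw":0,"slide":[0,0,0.02],"spin":0},{"jaw":0,"slide":[0,0,0.01],"spin":0},{"jaw":0,"slide":[0,0,0],"spin":0}])

```text
clock: 11.25
ee_pos: [525.7, -31.2, 78.8]
orientation: [2.122, -2.289, 0.055]
ft_force: [3.1, -3.4, -6.4]
gripper_width: 0.128
```

```bash
python3 st.py 519.3 -110.3 77.9;  python3 pl.py; python3 - <<'E'
from h import *
c=ctrl.read_camera("scene")
cv2.imwrite("pics/j_s.png",cv2.resize(c["frame"][210:350,210:380,::-1],None,fx=4.2,fy=4.2,interpolation=cv2.INTER_CUBIC))
E
```

```text
t 11.25 tcp [525.7 -31.2  78.8] yaw -94.35 F [ 3.06 -3.42 -6.35] w 0.128 tilt 2.3 j6 1.5
to go, tool mm [79.3  0.4  3.9] fs [1.322 0.007 0.066]
scene [([266.0, 322.8], [260, 316, 11, 16, 81])]
top [([238.2, 252.4], [231, 240, 14, 25, 193])]
```

View pics/j_s.png

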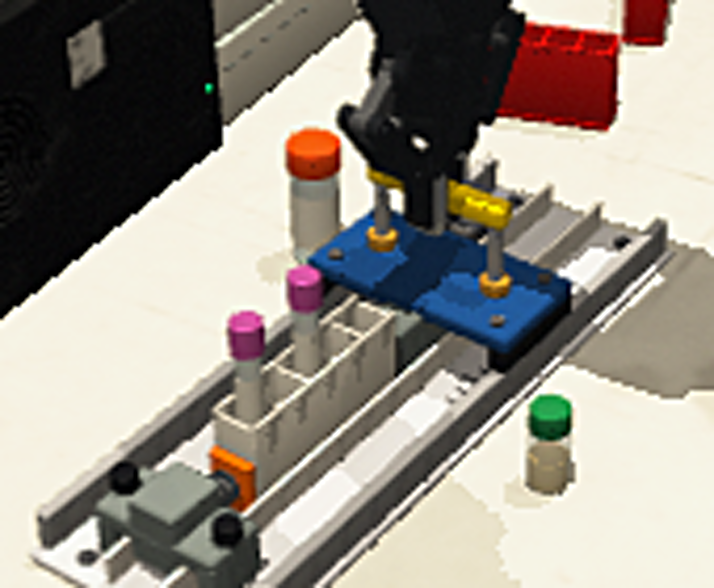

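The bar is about 1 mm from fully down, below rung height, so it has entered notch 8. I'll settle it the rest of the way and then open the jaws.

>>> play_rows(rows=[{"jaw":0,"slide":[0,0,0.02],"spin":0},{"jaw":0,"slide":[0,0,0.02],"spin":0},{"jaw":0.15,"slide":[0,0,0],"spin":0},{"jaw":0.4,"slide":[0,0,0],"spin":0},{"jaw":0.5,"slide":[0,0,0],"spin":0}])

```text
clock: 12.02
ee_pos: [526.0, -30.7, 78.8]
orientation: [2.124, -2.287, 0.054]
ft_force: [-0.1, -0.4, 0.0]
gripper_width: 0.505
```

```bash
python3 st.py 519.3 -110.3 77.9;  python3 pl.py; python3 - <<'E'
from h import *
c=ctrl.read_camera("wrist")
cv2.imwrite("pics/k_w.png",c["frame"][:,:,::-1])
E
```

```text
t 12.025 tcp [526.  -30.7  78.8] yaw -94.24 F [-0.05 -0.36  0.02] w 0.505 tilt 2.31 j6 1.5
to go, tool mm [79.8  0.9  4. ] fs [1.33  0.015 0.067]
scene [([266.1, 322.5], [260, 316, 11, 16, 81])]
top [([237.8, 252.3], [231, 240, 14, 25, 195])]
```

View pics/k_w.png

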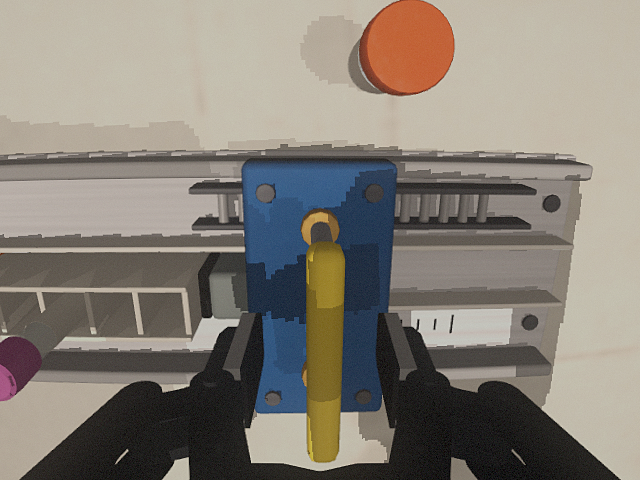

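Fingers are open and clear of the bar (bar at u≈325, jaws at 250 and 390). Next I'll retract straight up and check.

>>> play_rows(rows=[{"jaw":0.5,"slide":[0,0,-0.2],"spin":0},{"jaw":0.5,"slide":[0.02,0,-0.5],"spin":0},{"jaw":0.5,"slide":[0.02,0,-0.7],"spin":0},{"jaw":0.5,"slide":[0.3,0,-0.7],"spin":0},{"jaw":0.5,"slide":[0.8,0,-0.4],"spin":0}])

```text
clock: 12.8
ee_pos: [518.1, -91.2, 235.8]
orientation: [2.129, -2.28, 0.048]
ft_force: [1.2, -0.4, 0.3]
gripper_width: 0.499
```

>>> play_rows(rows=[{"jaw":0.5,"slide":[1,0,0],"spin":0},{"jaw":0.5,"slide":[1,0,0],"spin":0},{"jaw":0.5,"slide":[1,0,0],"spin":0},{"jaw":0.5,"slide":[0.5,0,0],"spin":0},{"jaw":0.5,"slide":[0,0,0],"spin":0}])

```text
clock: 13.42
ee_pos: [505.9, -310.4, 255.1]
orientation: [2.131, -2.285, 0.073]
ft_force: [0.1, 0.1, 0.1]
gripper_width: 0.497
```

```bash
python3 st.py 519.3 -110.3 77.9;  python3 pl.py; python3 - <<'E'
from h import *
T=ctrl.read_camera("top");S=ctrl.read_camera("scene")
cv2.imwrite("pics/l_s.png",cv2.resize(S["frame"][210:350,210:380,::-1],None,fx=4.2,fy=4.2,interpolation=cv2.INTER_CUBIC))
cv2.imwrite("pics/l_t.png",cv2.resize(T["frame"][190:320,180:380,::-1],None,fx=4,fy=4,interpolation=cv2.INTER_CUBIC))
rs=[]
for c in(T,S):
    m=mask(c,(22,120,100),(35,255,255)); b,l=blobs(m,60); b=max(b,key=lambda b:b[1][4]); print(b[0],b[1]); rs.append(b[0]+.4)
print(tri(T,[rs[0]],S,[rs[1]]), onz(T,[rs[0]],103))
for nm,lo,hi in(("or",(5,170,120),(18,255,255)),("grn",(60,120,40),(85,255,255))):
    print(nm,[x[0].tolist() for x in blobs(mask(T,lo,hi),8)[0]])
E
```

```text
t 13.425 tcp [ 505.9 -310.4  255.1] yaw -94.04 F [0.12 0.11 0.15] w 0.497 tilt 2.83 j6 0.99
to go, tool mm [-208.1    4.6  168.2] fs [-3.468  0.077  2.804]
scene [([266.2, 322.6], [261, 316, 10, 16, 80])]
top []
[294.8 254.5] [291 237   8  36 188]
[314.4 255.3] [297 247  35  18 249]
(array([524.10190127, -33.2211068 ,  93.59130563]), np.float64(0.9382538588533262)) [[523.0489293  -33.97688201 103.        ]]
or [[311.5, 212.6]]
grn [[342.4, 86.5], [511.3, 127.1], [328.9, 171.7], [8.2, 292.8], [267.7, 298.7]]
```

View pics/l_s.png

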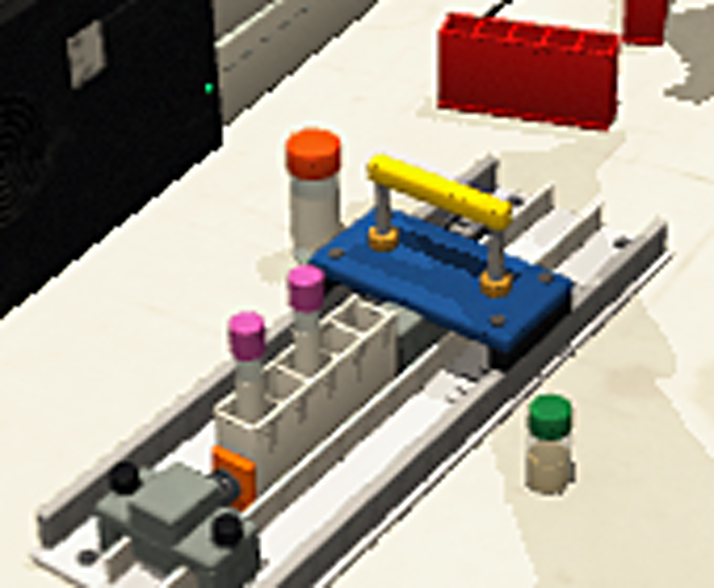

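View pics/l_t.png

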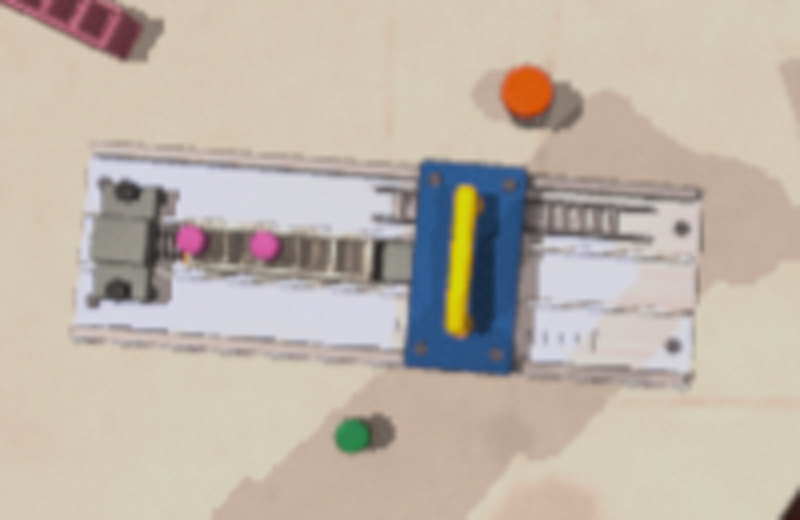

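```bash
python3 - <<'E'
from h import *
T=ctrl.read_camera("top");S=ctrl.read_camera("scene")
u=np.array([.075,.997,0])
P0=np.array([517,-111.9,96.6])
for s in(78,80): 
  for dz in(0,2,6): print(s,dz,"scene shift",(proj(S,P0+u*s+[0,0,dz])-proj(S,P0)).round(2),"top",(proj(T,P0+u*s+[0,0,dz])-proj(T,P0)).round(2))
print("measured scene",[314.4-335,255.3-239.2],"top",[294.8-329.8,254.5-257.4])
# plunger pixel compression
for d in (6,8,10): print(d,(proj(S,[537+.075*d,121+.997*d,30])-proj(S,[537,121,30])).round(2))
E
```

```text
78 0 scene shift [[-19.88  15.95]] top [[-34.61  -2.45]]
78 2 scene shift [[-19.88  15.15]] top [[-34.66  -2.51]]
78 6 scene shift [[-19.87  13.56]] top [[-34.76  -2.62]]
80 0 scene shift [[-20.42  16.38]] top [[-35.49  -2.51]]
80 2 scene shift [[-20.42  15.58]] top [[-35.54  -2.57]]
80 6 scene shift [[-20.41  13.99]] top [[-35.65  -2.69]]
measured scene [-20.600000000000023, 16.100000000000023] top [-35.0, -2.8999999999999773]
6 [[-1.93  1.66]]
8 [[-2.58  2.22]]
10 [[-3.23  2.78]]
```

```bash
python3 -c "
from station import ctrl
print(ctrl.job_done())"
```

```text
the job is handed in; nothing more can be done
None
```

The carriage is locked in notch 8, about 80 mm from where it started, with the rack clamped on the sprung stop. The job is handed in, at about 13.5 s on the robot's clock against the 51 s limit.

I pinched the yellow bar and lifted it about 13 mm. With it held up, I slid the carriage until the rack met the orange plunger, at about 70 mm of travel, and then pressed on. I lowered the bar at about 80 mm, opened the jaws and backed the arm away.

**Last checks:**
- **Bar:** its shift in the scene picture fits 80 mm of travel with no lift left, to within about 1 mm, so it is not resting on a rung.
- **Rack and tubes:** the rack is pressed on the plunger, and both tubes stand upright in their places.
- **Other things:** the cup and vial are where they were. The timer, off the arm's path, was not re-measured.
- **Robot:** it touches nothing, with wrist force near 0 N.

**Where the checks disagreed:** how far the spring is compressed is uncertain.
- Plunger pixels give about 7 mm of the 25 mm travel.
- The pushing force, less estimated friction, gives about 10 mm.
- The first geometry estimate gave about 14 mm.

That puts the clamp between about 4 and 6.5 N, inside the 2 to 9.7 N window, though perhaps less than half compressed. By the pixel and force figures, notch 9 would have gone past half by at least as much as notch 8 falls short.

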